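# Take the worn drive coupling off a blender, whichever way its thread runs

### The arm

A 6-joint arm with a two-finger parallel gripper is mounted at the origin on a cart in front of the work surface, level with it; the furniture and walls round the work are solid. World frame = base frame: x ahead of the robot, y to its left, z up, the work surface at z = 0. Lengths are in m, angles in rad, forces in N, time in s.
With the tool pointing down it reaches from about 0.25 to 0.725 m from the base axis. Payload 9.7 kg.
Tool frame: the origin (TCP) lies between the finger pads; the fingertips stand 11 mm ahead of it and the grasp point (between the pads) lies 8 mm behind it; z points along the fingers, y is the line along which they close (so a half turn about z gives the same grasp; the last joint's range is limited). The gripper opens to 85 mm and grips with 20 to 120 N. Pads are 22 mm wide; open, the fingers measure 114 mm over their backs; the gripper's body (76 mm by 85 mm) begins 54 mm behind the grasp point. The pads swing forward as they close: fully open they stand 13 mm farther back than shut.
Start: joints at [0, 0.087, 0.176, 1.66, 0, 1.571], TCP at [0.55, -0, 0.242] pointing down, gripper open.
Joint ranges: [-3.13, 3.13], [-0.85, 1.81], [-1.15, 1.24], [-2.2, 2.28], [-1.44, 1.52], [-3.14, 3.14]. Speed limits (rad/s): [2.22, 2.22, 2.57, 3.14, 3.14, 3.14].

### API

Orientations are given as a unit quaternion [w, x, y, z].
In Python, from workcell import manip gives the robot as it stands.
- The arm moves only by the shell command python3 -m inch 'ROWS' [OPENING] [FORCE]. ROWS is JSON, a list of rows, each a list of 4 numbers: the shift along the tool's x, y, z in mm, then the turn about the tool's z in degrees. In form: [[x, y, z, spin], ...]. A call has 1 to 20 rows; each row shifts and turns the commanded pose from where the row before left it, along the tool's axes as they then stand; what a row does not reach is not made up. A row lasts 1/12 s, in which the tool goes at most 41.7 mm and 7.16 degrees, less where a joint would pass 70% of its speed; a pose out of reach is approached as far as the arm can. A call is refused whole if a number of a shift passes 41.7 or a number of a turn 7.16, either way. A call with a gripper value outside its range is refused whole. OPENING is the gripper's target within -1 to 1 (fully open at 1, half-way at 0, shut at -1), set as the call begins (- or left out, the last holds). The fingers move at their own pace and stop on an object; FORCE is the grip in N (left out, the last holds). Time passes only in rows, so rows that do not move let the fingers close. It gives the time, the measured TCP pose, the force, the opening and the grip force at its end, in the units of the state.
- manip.read_state(): the state, without advancing time (a new reading comes with each control period).
- manip.snapshot(name): name is "scene" or "side" or "wrist"; returns a dict with "color" (400x640x3 uint8, red, green, blue), "fx", "fy", "cx", "cy" (pixels), "k1" (the pictures are not rectified: a ray, as slopes to the right and down, at radius r is drawn at 1 + k1 r^2 times it, then the intrinsics apply), "pose" (4x4, takes a point from camera to world coordinates); the wrist camera has in their place "tool_from_camera" (4x4, takes a point from camera to tool coordinates, whose origin is the TCP and whose axes are the flange's). Camera axes: x right, y down, z forward; pixel columns grow to the right and rows downward; lengths in m; the calibration is good to about 2 mm. A picture is of the moment at which its call begins: read the wrist's pose just before it. There is no depth.
- manip.hand_in(): hands the job in; it is judged then, once.
Trained networks look in the newest picture that a camera, given by its name, has taken for a name from the list of things; names that differ only in an ending like _2 or _b are one class to them, and where a whole thing is asked for, a point or a joint stands for the part that bears it (a point fixed in the world has none). Each returns a list of dicts, best first, with "conf" (0 to 1); they miss things now and then, are a little off and sometimes report something else, mostly with a low value. They report only what shows in the picture. A call takes as long as a camera call.
- manip.trace(camera, label): "region" (400x640 bool, what is visible of it) and "box" ([left, top, right, bottom] in pixels, round what is visible of it).
- manip.spot_point(camera, label): "uv" ([column, row] in pixels: a listed point, or the origin of a listed thing).
The state is a dict: "t": time; "joints": joint angles; "dq": joint speeds; "joint_torque": joint torques, N m; "tool_pos": TCP position; "eef_rot": TCP orientation; "wrist_force": force on the tool from outside, world axes, zero at the start; "torque": the same for the moment, N m; "finger_gap": finger opening in m; "finger_force": force on a finger pad.
Only numpy, scipy, OpenCV 4.12 (cv2) and the standard library are available. Lean on these libraries where they do the work, as an engineer would, in place of code of your own. Each camera call takes 0.05 s, during which the arm holds its last target. There are 200 camera calls.

### The job

The drive coupling of this blender is worn and has to come off: lift the jug by its handle off the motor base, set it down gently and upright on the clear part of the chopping board, and let go of it. Makers cut the coupling's thread right-handed or left-handed, so try loosening the ribbed black coupling both ways until you find the way that frees it, unscrew it by turning, and lift it off straight up. Finish while still holding the coupling in the gripper, still and clear in the air, at least 5 cm above where it sat; leave the jug standing, and the lemon, garlic, pepper mill and salt shaker where they are.

Things in the scene. Friction and masses are not known exactly. Their poses are not given: they have to be found in the camera images.
- base: grey round blender motor base, 166 mm across, 91 mm high, fixed. Origin at the centre of its underside, z up, black speed dial on its -x side. Its top is a flat jug seat 85 mm up inside a lip (inner radius 54, outer 60, top at 91 mm); in the seat's middle a well (radius 27 mm, floor at 60 mm) holds the threaded drive spindle that carries the coupling.
- jug: blender jug, 0.3 to 0.45 kg, 180 mm high: grey hollow collar (radius 50, height 46 mm) as its foot, clear wall widening to radius 60 mm at the open rim, black D-shaped handle on its +x side. Origin at the centre of its underside, z up. It rests loosely on the seat inside the lip (4 mm play), over the coupling; it comes off straight up and is clear after 40 mm.
- jug_grip (a point): middle of the jug handle's level upper bar, at (78, 0, 164) mm in the jug's frame; axes as the jug's. The bar runs along x from the jug wall (x 57) to x 104, is 16 mm wide (y) and 20 mm high (its top 174 mm above the jug's foot, rim at 180 mm); nothing is beside it and 80 mm is open below it. Pinch it across y from above.
- coupling: ribbed black drive coupling on the base's axis, hidden under the jug at first: a round cap, 44 mm diameter, 56 mm high, 60 g, six teeth on top. Origin at the centre of its lower edge, 62 mm above the base's origin when screwed on; z up; its x axis then lies along the base's x axis (within 0.05 rad). Its upper 27 mm stands above the base's lip and is free to grip, fingertips above the lip.
- coupling_top (a point): centre of the coupling's top, 118 mm above the worktop when screwed on; axes as the coupling's. The thread is right- or left-handed at random. Turned the tightening way it stops at about 0.1 rad and then slips in the fingers; loosening, it turns easily, comes free about 1.05 rad from the start, stops at about 1.45: aim for 1.25. Until free it rises under 3 mm; raised 30 mm it clears the lip.
- board: wooden chopping board, 240 mm (its x) by 340 mm (its y), 20 mm thick, fixed, to the right of the blender. Origin at the centre of its underside, z up. The lemon and garlic lie along its -y end (about y -100 to -160 mm); the rest, about y -60 to +170 mm, is clear for the jug.
- lemon: yellow lemon, 78x55x56 mm, on the -y end of the board; bystander. Origin at its underside.
- garlic: garlic bulb, 60x60x59 mm, on the -y end of the board; bystander. Origin at its underside.
- pepper_mill: wooden pepper mill, 58 mm across, 170 mm high, behind the blender; bystander. Origin at the centre of its foot.
- salt_shaker: glass salt shaker, 45 mm across, 81 mm high, behind the blender; bystander. Origin at the centre of its foot.

How it is judged:
By the outcome, as a careful person would: the job done as asked, in the order asked, and still so for the second after the job is handed in, while the arm keeps its last pose, push and grip.
It also fails if it takes over 58 s, if anything falls off the work surface, if the arm or the gripper's body presses on something with over 40 N, if the wrist force passes 120 N, or if a joint passes its speed limit or range.

## Working session

There is one attempt and no reset: what is moved stays moved. The work goes in short steps, Python scripts to look and compute and a shell command to move; the robot and the scene stay as the last step left them, time stands still between calls to the robot, and variables do not carry over. Pictures are saved under pics/ and viewed, at most 10 in all, crops included, and the job is handed in when it is done.

```bash
mkdir -p pics
cat > h.py <<'E'
import numpy as np,cv2
from workcell import manip
from scipy.spatial.transform import Rotation as R
def T():
    s=manip.read_state();q=s["eef_rot"];M=np.eye(4);M[:3,:3]=R.from_quat([q[1],q[2],q[3],q[0]]).as_matrix();M[:3,3]=s["tool_pos"];return M
def snap(n):
    t=T();d=manip.snapshot(n);d["P"]=d["pose"] if "pose" in d else t@np.array(d["tool_from_camera"]);d["P"]=np.array(d["P"]);return d
def K(d):return np.array([[d["fx"],0,d["cx"]],[0,d["fy"],d["cy"]],[0,0,1.]])
def ray(d,uv):
    v=(np.array(uv,float)-[d["cx"],d["cy"]])/[d["fx"],d["fy"]];u=v.copy()
    for _ in range(20):u=v/(1+d["k1"]*(u@u))
    return d["P"][:3,3],d["P"][:3,:3]@np.r_[u,1]
def onz(d,uv,z):
    o,r=ray(d,uv);return o+r*(z-o[2])/r[2]
def proj(d,p):
    c=np.linalg.inv(d["P"])@np.r_[p,1];u=c[:2]/c[2];return u*(1+d["k1"]*(u@u))*[d["fx"],d["fy"]]+[d["cx"],d["cy"]]
def tri(l):
    A=0;b=0
    for d,uv in l:
        o,r=ray(d,uv);r=r/np.linalg.norm(r);m=np.eye(3)-np.outer(r,r);A=A+m;b=b+m@o
    return np.linalg.solve(A,b)
def save(d,n):cv2.imwrite("pics/"+n,d["color"][:,:,::-1])
E
python3 - <<'E'
from h import *
D={}
np.set_printoptions(precision=3,suppress=True)
print(manip.read_state())
for c in("scene","side"):
    d=D[c]=snap(c);save(d,c+"0.png");print(c,d["P"][:3,3])
    for l in("base","jug","jug_grip","board","lemon","garlic","pepper_mill","salt_shaker"):
        r=manip.spot_point(c,l)[:1]
        for x in r:
            z={"jug":.085,"jug_grip":.249,"lemon":.02,"garlic":.02}.get(l,0)
            print(l,np.round(x["uv"]),round(x["conf"],2),onz(d,x["uv"],z))
cv2.imwrite("pics/both.png",cv2.resize(np.vstack([D["scene"]["color"],D["side"]["color"]])[:,:,::-1],(480,600)))
E
```

```text
{'t': 0.0, 'joints': array([-0.   ,  0.087,  0.175,  1.66 ,  0.   ,  1.571]), 'dq': array([ 0.   , -0.001,  0.001, -0.001,  0.   , -0.   ]), 'joint_torque': array([  0.001, -52.039,  46.48 ,   0.016,   0.   ,  -0.   ]), 'tool_pos': array([0.55 , 0.   , 0.242]), 'eef_rot': array([-0.   ,  0.707,  0.707, -0.   ]), 'wrist_force': array([-0.758,  0.147, -0.22 ]), 'torque': array([-0.008, -0.016,  0.03 ]), 'finger_force': 0.0, 'finger_gap': 0.08538010557763412}
scene [0.347 0.563 0.65 ]
base [325. 308.] 0.61 [ 0.527 -0.025  0.   ]
jug [324. 285.] 0.57 [ 0.521 -0.007  0.085]
jug_grip [353. 193.] 0.6 [ 0.488 -0.102  0.249]
board [359. 224.] 0.74 [ 0.521 -0.351  0.   ]
lemon [352. 194.] 0.67 [ 0.57  -0.475  0.02 ]
garlic [379. 199.] 0.74 [ 0.485 -0.463  0.02 ]
salt_shaker [255. 308.] 0.84 [0.673 0.015 0.   ]
side [0.278 0.628 0.836]
base [317. 303.] 0.78 [ 0.516 -0.027  0.   ]
jug [318. 279.] 0.69 [ 0.513 -0.027  0.085]
jug_grip [334. 208.] 0.69 [ 0.495 -0.096  0.249]
board [353. 223.] 0.9 [ 0.509 -0.349  0.   ]
lemon [346. 190.] 0.82 [ 0.57  -0.483  0.02 ]
garlic [366. 194.] 0.49 [ 0.5   -0.478  0.02 ]
pepper_mill [221. 316.] 0.8 [0.722 0.082 0.   ]
salt_shaker [251. 305.] 0.88 [0.668 0.028 0.   ]
```

View pics/both.png

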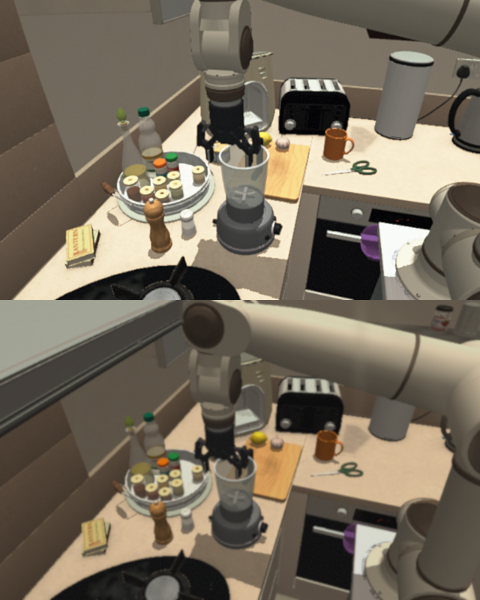

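The two views show the blender near image (325,300), with its handle pointing away from the cameras. The gripper is close to the jug, the board lies behind it, and the mill and shaker are on the left. I need a closer look before moving.

Run:
```python
from h import *
np.set_printoptions(precision=3,suppress=True)
w=snap("wrist");s=snap("scene");print(w["P"])
for l in("base","jug","jug_grip","board"):
    for x in manip.spot_point("wrist",l)[:2]: print(l,np.round(x["uv"]),round(x["conf"],2),onz(w,x["uv"],{"jug":.085,"jug_grip":.249}.get(l,0)))
t=T()[:3,3];print("tcp in scene",proj(s,t),"tips",proj(s,t+[0,.05,0]),proj(s,t-[0,.05,0]),proj(s,t+[.05,0,0]))
c=cv2.resize(s["color"][130:350,230:430],None,fx=2.7,fy=2.7)[:592]
a=np.zeros((600,260,3),np.uint8)
cv2.imwrite("pics/s1.png",c[:,:,::-1]);save(w,"w1.png")
```

```text
[[ 1.     0.001 -0.     0.55 ]
 [ 0.001 -0.962 -0.272  0.068]
 [-0.     0.272 -0.962  0.374]
 [ 0.     0.     0.     1.   ]]
jug [281. 206.] 0.57 [ 0.517 -0.018  0.085]
tcp in scene [306.179 219.667] tips [296.924 235.916] [314.464 205.124] [280.013 215.781]
```

View pics/s1.png

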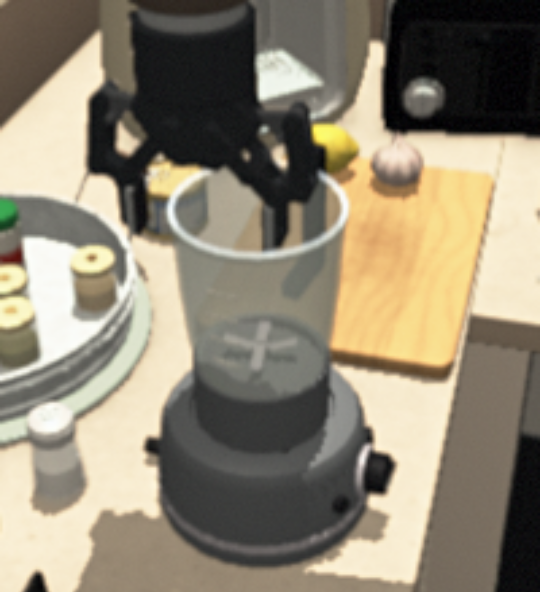

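View pics/w1.png

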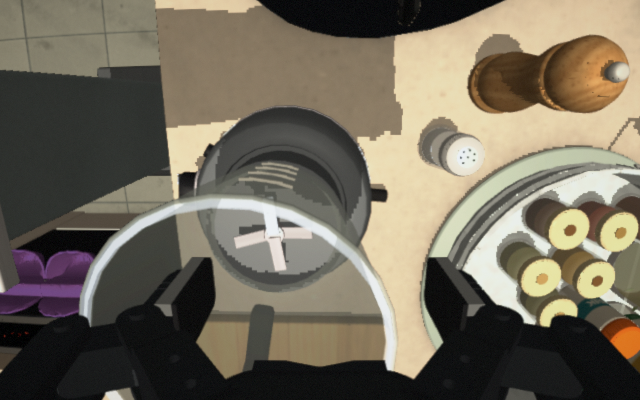

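The scene view shows the left finger hanging inside the jug's rim. The wrist view shows the handle, at about (262,330), pointing roughly to world -y. I'll go straight up first, then look again.

```bash
python3 -m inch '[[0,0,-20,0],[0,0,-35,0],[0,0,-35,0],[0,0,-20,0],[0,0,0,0],[-25,-15,0,0],[-25,-15,0,0],[-20,-10,0,0],[0,0,0,0],[0,0,0,0]]'
python3 - <<'E'
from h import *
np.set_printoptions(precision=3,suppress=True)
w=snap("wrist");s=snap("scene");e=snap("side");save(w,"w2.png")
for c,d in(("wrist",w),("scene",s),("side",e)):
  for l in("base","jug","jug_grip","board"):
    for x in manip.spot_point(c,l)[:1]: print(c,l,np.round(x["uv"]),round(x["conf"],2),onz(d,x["uv"],{"jug":.085,"jug_grip":.249}.get(l,0)))
E
```

```text
t: 2.03
tool_pos: [0.5096, -0.0707, 0.3521]
eef_rot: [0.0, 0.708, 0.706, 0.0]
wrist_force: [0.1, 1.0, -0.0]
finger_gap: 0.0855
finger_force: 0.0
wrist jug [327. 119.] 0.85 [ 0.518 -0.023  0.085]
wrist jug_grip [316. 241.] 0.64 [ 0.507 -0.099  0.249]
wrist board [322. 327.] 0.79 [ 0.513 -0.347  0.   ]
scene base [322. 311.] 0.78 [ 0.53  -0.014  0.   ]
scene jug [328. 285.] 0.8 [ 0.514 -0.009  0.085]
scene jug_grip [345. 188.] 0.91 [ 0.507 -0.115  0.249]
scene board [361. 224.] 0.8 [ 0.515 -0.35   0.   ]
side base [316. 302.] 0.78 [ 0.52  -0.028  0.   ]
side jug [317. 277.] 0.88 [ 0.516 -0.032  0.085]
side board [355. 223.] 0.83 [ 0.503 -0.35   0.   ]
```

View pics/w2.png

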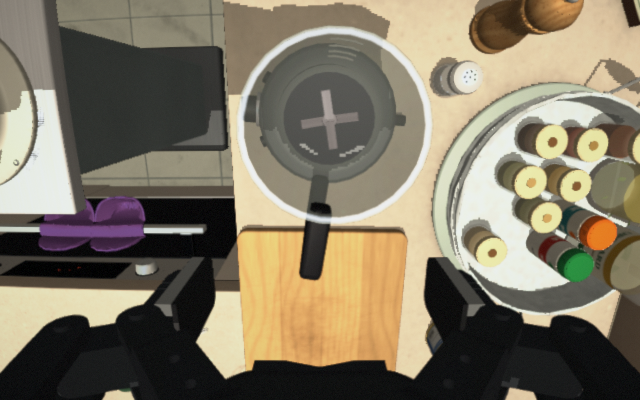

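The handle bar runs from (319,204) to (311,279), and the rim circle spans columns 239–433 and rows 26–223. I'll measure from those.

Run:
```python
from h import *
np.set_printoptions(precision=4,suppress=True)
w=snap("wrist")
for uv in((239,124),(433,124),(335,26),(335,223)):print("rim",onz(w,uv,.265))
c=w["color"].astype(int).sum(2)
p=[]
for r in range(212,276,4):
    k=[x for x in range(295,340) if c[r,x]<130]
    if k:p.append(((k[0]+k[-1])/2,r));
P=np.array([onz(w,q,.257) for q in p]);print(P[::3],"yaw from -y deg",np.degrees(np.arctan(np.polyfit(P[:,1],P[:,0],1)[0])))
```

```text
rim [ 0.4611 -0.0158  0.265 ]
rim [ 0.5786 -0.0155  0.265 ]
rim [0.5185 0.0393 0.265 ]
rim [ 0.5199 -0.0789  0.265 ]
[[ 0.5105 -0.074   0.257 ]
 [ 0.5071 -0.0882  0.257 ]
 [ 0.5057 -0.097   0.257 ]
 [ 0.5047 -0.106   0.257 ]
 [ 0.5032 -0.1151  0.257 ]] yaw from -y deg 6.6050147479085455
```

```bash
python3 -m inch '[[-14,-2,20,4.5],[-13,-2,20,4.5],[0,0,20,0],[0,0,20,0],[0,0,16,0],[0,0,15,0],[0,0,0,0],[0,0,0,0]]' 0.0
python3 - <<'E'
from h import *
np.set_printoptions(precision=3,suppress=True)
w=snap("wrist");save(w,"w3.png");t=T();print(t);print(proj(w,(t@[0,0,-.008,1])[:3]))
for x in manip.spot_point("wrist","jug_grip")[:1]:print(x,onz(w,x["uv"],.249))
E
```

```text
t: 3.5
tool_pos: [0.5046, -0.0968, 0.2411]
eef_rot: [-0.0, 0.76, 0.649, -0.0]
wrist_force: [-0.8, -0.5, -0.5]
finger_gap: 0.0424
finger_force: 0.0
[[ 0.156  0.988  0.     0.505]
 [ 0.988 -0.156 -0.    -0.097]
 [-0.     0.    -1.     0.242]
 [ 0.     0.     0.     1.   ]]
[320.872 284.147]
{'uv': [325.2, 285.5], 'conf': 0.7} [ 0.507 -0.098  0.249]
```

View pics/w3.png

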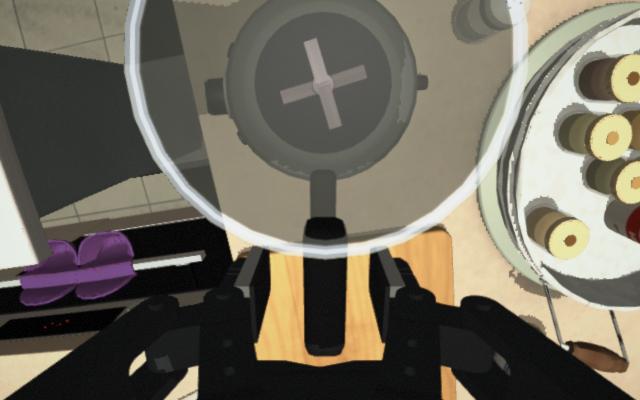

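The bar is centred between the fingers at about (324,285), vertical in the image and 2 mm to the right. I'll correct that and close.

```bash
python3 -m inch '[[0,2,0,0],[0,0,0,0],[0,0,0,0],[0,0,0,0],[0,0,0,0],[0,0,0,0],[0,0,0,0]]' -1 110 && python3 -m inch '[[0,0,-5,0],[0,0,-8,0],[0,0,-12,0],[0,0,-15,0],[0,0,-15,0],[0,0,-10,0],[0,0,-5,0],[0,0,0,0]]'
```

```text
t: 4.18
tool_pos: [0.5071, -0.0973, 0.2423]
eef_rot: [0.001, 0.76, 0.649, 0.0]
wrist_force: [-1.8, -0.6, 6.4]
finger_gap: 0.0139
finger_force: 108.1
t: 4.85
tool_pos: [0.5073, -0.0971, 0.3124]
eef_rot: [0.001, 0.76, 0.649, 0.0]
wrist_force: [-0.1, 0.5, -2.8]
finger_gap: 0.014
finger_force: 107.4
```

```bash
python3 -m inch '[[-8,1,0,0],[-16,2,0,0],[-25,3.5,0,0],[-33,4.5,0,0],[-33,4.5,0,0],[-33,4.5,0,0],[-33,4.5,0,0],[-30,4.5,0,0],[-20,3,0,0],[-14,2,0,0],[-8,1,0,0],[0,0,0,0],[0,0,0,0],[0,0,0,0]]'
python3 - <<'E'
from h import *
np.set_printoptions(precision=3,suppress=True)
s=snap("scene");w=snap("wrist");t=T();print(t)
c=cv2.resize(s["color"][100:320,230:430],(530,583));cv2.imwrite("pics/s4.png",c[:,:,::-1])
for c,d in(("wrist",w),("scene",s)):
  for l in("jug","jug_grip","board","coupling_top","base"):
    for x in manip.spot_point(c,l)[:1]: print(c,l,np.round(x["uv"]),round(x["conf"],2),onz(d,x["uv"],{"jug":.155,"jug_grip":.319,"coupling_top":.118}.get(l,0)))
E
```

```text
t: 6.02
tool_pos: [0.502, -0.3517, 0.3112]
eef_rot: [-0.0, 0.76, 0.65, 0.0]
wrist_force: [0.1, -0.2, -2.3]
finger_gap: 0.0139
finger_force: 107.5
[[ 0.155  0.988  0.     0.502]
 [ 0.988 -0.155 -0.    -0.352]
 [-0.     0.    -1.     0.312]
 [ 0.     0.     0.     1.   ]]
wrist jug [318.  91.] 0.65 [ 0.512 -0.278  0.155]
wrist jug_grip [318. 284.] 0.69 [ 0.501 -0.352  0.319]
scene jug [357. 189.] 0.64 [ 0.514 -0.276  0.155]
scene jug_grip [372. 113.] 0.8 [ 0.5   -0.362  0.319]
scene board [362. 225.] 0.7 [ 0.511 -0.349  0.   ]
scene coupling_top [325. 268.] 0.6 [ 0.524 -0.02   0.118]
scene base [323. 312.] 0.63 [ 0.527 -0.012  0.   ]
```

View pics/s4.png

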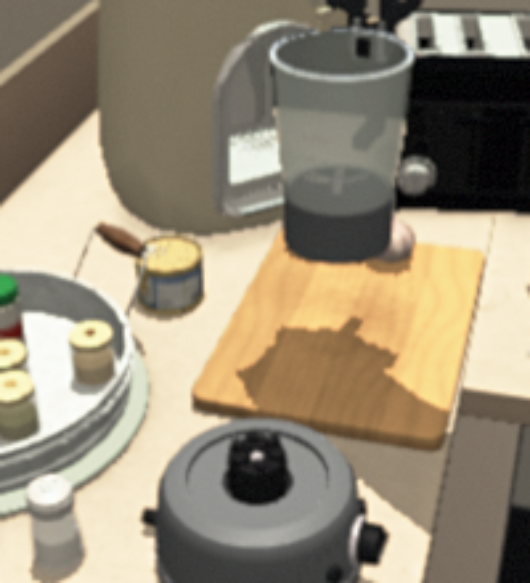

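The jug hangs upright over the clear part of the board, and the coupling is exposed. I'll lower it.

```bash
python3 -m inch '[[0,0,8,0],[0,0,15,0],[0,0,22,0],[0,0,25,0],[0,0,22,0],[0,0,15,0],[0,0,10,0],[0,0,6,0],[0,0,4,0],[0,0,2,0],[0,0,0,0]]'; python3 -m inch '[[0,0,1.5,0],[0,0,1.5,0],[0,0,1.5,0],[0,0,0,0]]'
```

```text
t: 7.53
tool_pos: [0.5021, -0.3526, 0.1828]
eef_rot: [0.0, 0.76, 0.649, 0.0]
wrist_force: [-0.0, -0.5, -2.9]
finger_gap: 0.0144
finger_force: 107.5
t: 7.87
tool_pos: [0.502, -0.3525, 0.1777]
eef_rot: [0.0, 0.76, 0.649, 0.0]
wrist_force: [0.3, -0.2, -3.4]
finger_gap: 0.0143
finger_force: 107.5
```

```bash
python3 -m inch '[[0,0,1,0],[0,0,0,0]]'; python3 -m inch '[[0,0,1,0],[0,0,0,0]]'
```

```text
t: 8.03
tool_pos: [0.5019, -0.3528, 0.1774]
eef_rot: [0.0, 0.76, 0.649, -0.0]
wrist_force: [-0.1, -2.6, 1.5]
finger_gap: 0.0142
finger_force: 108.3
t: 8.2
tool_pos: [0.5019, -0.353, 0.1772]
eef_rot: [0.001, 0.761, 0.649, -0.0]
wrist_force: [-3.4, -2.8, 5.7]
finger_gap: 0.0143
finger_force: 108.9
```

```bash
python3 -m inch '[[0,0,-0.7,0],[0,0,0,0],[0,0,0,0],[0,0,0,0]]' -0.2 40; python3 -m inch '[[0,0,-8,0],[0,0,-20,0],[0,0,-30,0],[0,0,-25,0],[0,0,-10,0],[0,0,0,0]]'
python3 - <<'E'
from h import *
np.set_printoptions(precision=3,suppress=True)
s=snap("scene");w=snap("wrist");e=snap("side");print(T()[:3,3])
cv2.imwrite("pics/s5.png",np.hstack([s["color"][100:320,230:430],cv2.resize(w["color"],(352,220))])[:,:,::-1])
L=[]
for c,d in(("wrist",w),("scene",s),("side",e)):
  for l in("jug","jug_grip","board","coupling_top"):
    for x in manip.spot_point(c,l)[:1]:
      print(c,l,np.round(x["uv"]),round(x["conf"],2),onz(d,x["uv"],{"jug":.02,"jug_grip":.184,"coupling_top":.118}.get(l,0)))
E
```

```text
t: 8.53
tool_pos: [0.502, -0.3523, 0.1764]
eef_rot: [-0.0, 0.76, 0.65, 0.0]
wrist_force: [-0.9, 0.5, -0.4]
finger_gap: 0.0343
finger_force: 0.0
t: 9.03
tool_pos: [0.5026, -0.3528, 0.2732]
eef_rot: [0.002, 0.76, 0.649, 0.001]
wrist_force: [-0.5, 0.0, 0.7]
finger_gap: 0.034
finger_force: 0.0
[ 0.502 -0.352  0.269]
wrist jug_grip [318. 212.] 0.66 [ 0.501 -0.354  0.184]
scene jug [357. 237.] 0.56 [ 0.508 -0.264  0.02 ]
scene jug_grip [366. 164.] 0.97 [ 0.51  -0.358  0.184]
scene board [360. 223.] 0.77 [ 0.52  -0.356  0.   ]
scene coupling_top [329. 266.] 0.87 [ 0.517 -0.028  0.118]
side jug [346. 232.] 0.87 [ 0.513 -0.283  0.02 ]
side jug_grip [360. 171.] 0.59 [ 0.499 -0.359  0.184]
side board [352. 223.] 0.56 [ 0.512 -0.349  0.   ]
side coupling_top [315. 271.] 0.66 [ 0.516 -0.02   0.118]
```

View pics/s5.png

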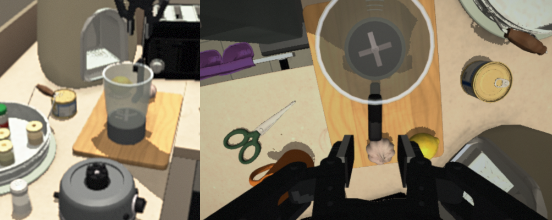

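The jug stands upright on the board and is released. Next I go above the coupling.

```bash
python3 -m inch '[[10,-1,0,0],[22,-2,0,0],[33,-3,0,0],[38,-4,0,0],[38,-4,0,-4],[38,-4,0,-5],[33,-4,0,0],[33,-3,0,0],[33,-3,0,0],[26,-3,0,0],[17,-2,0,0],[9,-1,0,0],[0,0,0,0],[0,0,0,0]]' 0.8
python3 - <<'E'
from h import *
np.set_printoptions(precision=4,suppress=True)
w=snap("wrist");print(T());print(manip.read_state()["joints"]);save(w,"w6.png")
for l in("coupling_top","coupling","base"):
    for x in manip.spot_point("wrist",l)[:1]:print(l,x,onz(w,x["uv"],{"coupling_top":.118,"coupling":.062,"base":0}[l]))
for x in manip.trace("wrist","coupling")[:1]:print(x["box"],x["conf"])
E
```

```text
t: 10.95
tool_pos: [0.4935, -0.0218, 0.2696]
eef_rot: [0.0, 0.707, 0.707, 0.0]
wrist_force: [0.1, -0.2, 0.3]
finger_gap: 0.0766
finger_force: 0.0
[[ 0.0001  1.      0.0001  0.4936]
 [ 1.     -0.0001 -0.0003 -0.0223]
 [-0.0003  0.0001 -1.      0.2695]
 [ 0.      0.      0.      1.    ]]
[-0.045  -0.035   0.1046  1.7103 -0.0002  1.5259]
coupling_top {'uv': [351.8, 182.9], 'conf': 0.72} [ 0.5196 -0.019   0.118 ]
coupling {'uv': [344.3, 169.6], 'conf': 0.82} [ 0.5173 -0.0188  0.062 ]
base {'uv': [341.9, 160.4], 'conf': 0.65} [ 0.5188 -0.0202  0.    ]
[322.2, 145.4, 377.0, 210.3] 0.81
```

View pics/w6.png

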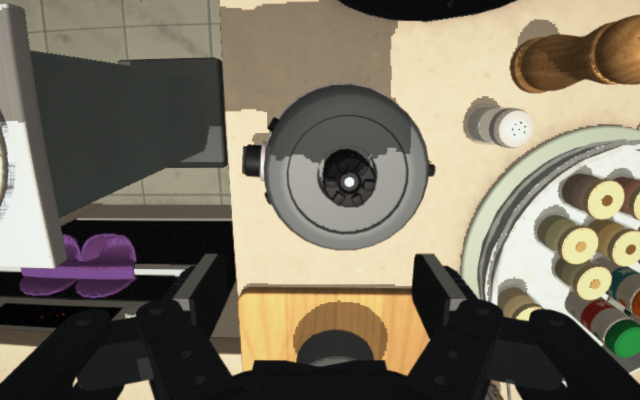

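The coupling is at (350,182), which puts its axis at (0.519,-0.0195). I'll centre over it, pre-rotate -20° for joint room, and descend.

```bash
python3 -m inch '[[1,10,10,0],[1.5,15.5,20,0],[0,0,30,-5],[0,0,30,-5],[0,0,25,-5],[0,0,20,-5],[0,0,15,0],[0,0,8,0],[0,0,4,0],[0,0,0,0],[0,0,0,0]]'; python3 -m inch '[[0,0,0,0],[0,0,0,0],[0,0,0,0],[0,0,0,0],[0,0,0,0],[0,0,0,0],[0,0,0,0]]' -1 50
python3 -c "
from h import *
print(manip.read_state()['joints'],T())"
```

```text
t: 12.12
tool_pos: [0.5195, -0.0194, 0.1081]
eef_rot: [0.0, 0.574, 0.819, 0.0]
wrist_force: [-0.9, 0.9, -0.1]
finger_gap: 0.0767
finger_force: 0.0
t: 12.7
tool_pos: [0.5195, -0.0193, 0.1086]
eef_rot: [0.001, 0.574, 0.819, 0.0]
wrist_force: [-1.3, 0.0, 5.2]
finger_gap: 0.0425
finger_force: 50.4
[-3.71944588e-02  4.23409263e-03 -1.67709802e-01  1.39715141e+00
 -3.76197938e-05  1.18459695e+00] [[-3.41962282e-01  9.39712144e-01  1.69844252e-03  5.19456793e-01]
 [ 9.39713436e-01  3.41962935e-01 -1.00847629e-04 -1.93401439e-02]
 [-6.75572130e-04  1.56156317e-03 -9.99998553e-01  1.08598919e-01]
 [ 0.00000000e+00  0.00000000e+00  0.00000000e+00  1.00000000e+00]]
```

```bash
python3 -m inch '[[0,0,0,-3],[0,0,0,-3],[0,0,0,-3],[0,0,0,-3],[0,0,0,0]]'
python3 -c "
from h import *
s=manip.read_state();print(s['torque'],s['wrist_force'],s['joints'][5])"
```

```text
t: 13.12
tool_pos: [0.5198, -0.0194, 0.1086]
eef_rot: [0.001, 0.484, 0.875, 0.001]
wrist_force: [0.7, -0.7, 5.5]
finger_gap: 0.0425
finger_force: 50.5
[-0.07270634 -0.17954398  0.04614112] [ 0.70757676 -0.67499335  5.4853116 ] 0.9727111089479881
```

```bash
python3 -m inch '[[0,0,0,-4],[0,0,0,-4],[0,0,0,-4]]'
python3 -c "
from h import *
s=manip.read_state();print(s['torque'],s['wrist_force'],s['joints'][5],s['joint_torque'][5])"; python3 -m inch '[[0,0,0,-4],[0,0,0,-4],[0,0,0,0]]'
python3 -c "
from h import *
s=manip.read_state();print(s['torque'],s['wrist_force'],s['joints'][5],s['joint_torque'][5])"
```

```text
t: 13.37
tool_pos: [0.5199, -0.0194, 0.1086]
eef_rot: [0.001, 0.39, 0.921, 0.0]
wrist_force: [0.8, 0.2, 6.6]
finger_gap: 0.0425
finger_force: 50.5
[ 0.02182816 -0.33614902 -0.03004786] [0.80370632 0.20106685 6.61872343] 0.76370001379056 1.3760685548186302
t: 13.62
tool_pos: [0.5198, -0.0193, 0.1086]
eef_rot: [0.001, 0.324, 0.946, 0.0]
wrist_force: [1.7, -0.4, 6.8]
finger_gap: 0.0422
finger_force: 50.5
[ 0.04647594 -0.23669352  0.03507271] [ 1.69489202 -0.37681982  6.75846975] 0.6230705213263473 -1.1993052810430527
```

The torque doesn't settle it, so I'll compare the coupling's teeth relative to the fingers in wrist pictures before and after a further turn.

```bash
python3 - <<'E'
from h import *
save(snap("wrist"),"a.png")
E
python3 -m inch '[[0,0,0,-4],[0,0,0,-4],[0,0,0,-4],[0,0,0,-4],[0,0,0,0]]'
python3 - <<'E'
from h import *
save(snap("wrist"),"b.png");s=manip.read_state();print(s['torque'],s['wrist_force'],s['joints'][5],s['joint_torque'][5])
f=lambda n:cv2.resize(cv2.imread("pics/"+n)[150:400,195:445],(400,400))
cv2.imwrite("pics/ab.png",np.hstack([f("a.png"),f("b.png")]))
E
```

```text
t: 14.08
tool_pos: [0.5199, -0.0192, 0.1086]
eef_rot: [0.001, 0.189, 0.982, 0.0]
wrist_force: [1.5, 0.5, 5.8]
finger_gap: 0.042
finger_force: 50.5
[ 0.08707492 -0.21879491 -0.00372166] [1.12679036 0.58979683 5.98612409] 0.34699474397358543 -0.5581139400601387
```

View pics/ab.png

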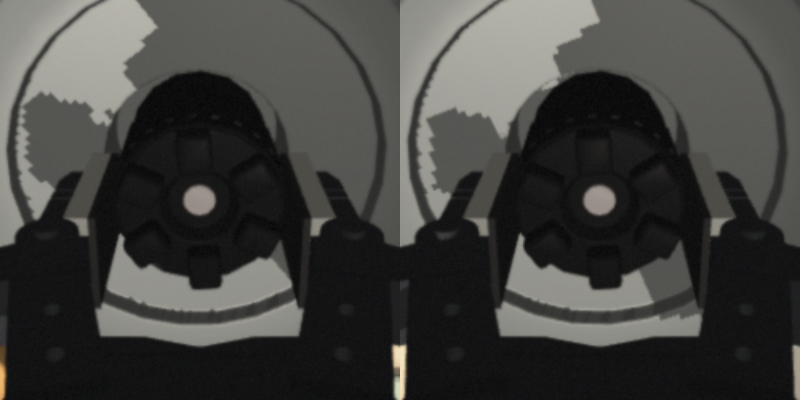

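Both pictures show the teeth in the same place between the fingers after a 16° turn, so the coupling turns with the gripper. Negative spin is the loosening way, with 48° done so far, and I'll continue to 72°.

```bash
python3 -m inch '[[0,0,-0.3,-4],[0,0,-0.3,-4],[0,0,-0.3,-4],[0,0,-0.3,-4],[0,0,-0.3,-4],[0,0,-0.3,-4],[0,0,0,0],[0,0,0,0]]'
python3 - <<'E'
from h import *
save(snap("wrist"),"c.png");s=manip.read_state();print(s['torque'],s['wrist_force'],s['joints'][5])
a,c=[cv2.imread("pics/"+n)[220:330,260:390].astype(float) for n in("b.png","c.png")];print(abs(a-c).mean())
E
python3 -m inch '[[0,0,-1,0],[0,0,-1,0],[0,0,-2,0],[0,0,0,0]]'
```

```text
t: 14.8
tool_pos: [0.5189, -0.0193, 0.1092]
eef_rot: [-0.0, -0.016, 1.0, 0.0]
wrist_force: [0.1, 0.8, -0.5]
finger_gap: 0.0422
finger_force: 50.6
[ 0.00625762  0.01970137 -0.00186761] [-0.34214379 -0.41776497 -1.39156594] -0.069046754360205
3.468671328671329
t: 15.18
tool_pos: [0.5192, -0.0193, 0.1138]
eef_rot: [0.0, -0.017, 1.0, -0.0]
wrist_force: [0.3, 0.4, -1.0]
finger_gap: 0.0422
finger_force: 50.6
```

```bash
python3 -m inch '[[0,0,-4,0],[0,0,-8,0],[0,0,-12,0],[0,0,-15,0],[0,0,-20,0],[0,0,-20,0],[0,0,-15,0],[0,0,-10,0],[0,0,-5,0],[0,0,0,0],[0,0,0,0],[0,0,0,0],[0,0,0,0]]'
python3 - <<'E'
from h import *
np.set_printoptions(precision=3,suppress=True)
s=snap("scene");w=snap("wrist");e=snap("side");print(T()[:3,3],manip.read_state()["dq"])
a=cv2.resize(s["color"][100:350,180:430],(400,400));b=cv2.resize(w["color"],(400,250));b=np.vstack([b,np.zeros((150,400,3),np.uint8)])
cv2.imwrite("pics/fin.png",np.hstack([a,b])[:,:,::-1])
P={}
for c,d in(("scene",s),("side",e)):
  for l in("coupling","jug","lemon","garlic","salt_shaker","pepper_mill"):
    for x in manip.spot_point(c,l)[:1]:print(c,l,np.round(x["uv"]),round(x["conf"],2),onz(d,x["uv"],{"coupling":.17,"jug":.02,"lemon":.02,"garlic":.02}.get(l,0)))
E
```

```text
t: 16.27
tool_pos: [0.5186, -0.0193, 0.2213]
eef_rot: [-0.001, -0.017, 1.0, 0.0]
wrist_force: [-0.1, -0.1, -1.5]
finger_gap: 0.0424
finger_force: 50.7
[ 0.519 -0.019  0.222] [ 0.    -0.004  0.004  0.     0.001  0.002]
scene coupling [324. 244.] 0.97 [ 0.526 -0.028  0.17 ]
scene jug [357. 236.] 0.81 [ 0.509 -0.266  0.02 ]
scene garlic [325. 309.] 0.6 [ 0.52  -0.004  0.02 ]
scene salt_shaker [256. 310.] 0.81 [0.669 0.02  0.   ]
scene pepper_mill [214. 327.] 0.6 [0.733 0.087 0.   ]
side coupling [315. 253.] 0.84 [ 0.517 -0.025  0.17 ]
side jug [346. 231.] 0.9 [ 0.515 -0.287  0.02 ]
side lemon [314. 234.] 0.19 [ 0.599 -0.244  0.02 ]
side garlic [366. 198.] 0.56 [ 0.497 -0.457  0.02 ]
side salt_shaker [249. 305.] 0.7 [0.672 0.031 0.   ]
side pepper_mill [218. 316.] 0.96 [0.729 0.085 0.   ]
```

View pics/fin.png

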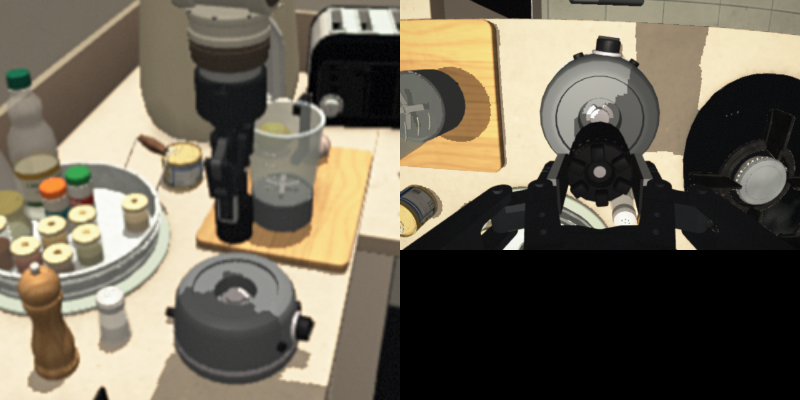

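The coupling is in the gripper about 11 cm above its seat. The bare spindle shows in the base, the jug stands on the board, and the bystanders haven't moved.

```bash
python3 -c "
from workcell import manip
print(manip.hand_in())"
```

```text
the job is handed in; nothing more can be done
None
```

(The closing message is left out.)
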